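# Change the spent magenta cartridge in the label printer

### The job

Change the magenta ink in the label printer: press the magenta cartridge standing in the ink deck so that its push-push catch lets it spring up, lift it out and put it in the blue returns bin. Then slide the new magenta cartridge from the grey stock tray into the emptied bay and press it until the catch holds it down. Press gently, only until you feel the stop, and leave the other cartridges and the things on the bench where they are.

Things in the scene. Friction and masses are not known exactly. Their poses are not given: they have to be found in the camera images.
- printer: Grey desktop label printer, fixed. Its ink deck (x -66 to +88 mm, y -110 to +141 mm, top 100 mm above the bench) has three upright bays in a row; a print unit 180 mm high adjoins at +y, its wall 75 mm from bay0's centre. Origin on the bench under the middle bay; x across the deck away from the robot, y along the bays, z up. More than 28 N on a cartridge or the printer breaks it.
- bay0 (a point): Mouth centre of the left bay (+66 mm in the printer's y), level with the deck top, axes as the printer's. Each bay is a shaft 58.4 (x) by 26.4 (y) mm, 1.2 mm wider than a cartridge on every side, its mouth bevelled 3.5 mm outward over 6 mm depth. In it a sprung lift with a push-push catch carries the cartridge: lift up, 30 mm of the cartridge stand out of the deck; held, 12 mm.
- bay1 (a point): The same for the middle bay. To catch or release: press the cartridge below its held height, then let go. The spring gives 4 N up, 7 N held, 8.5 N at the stop; released, it lifts the cartridge within 0.5 s. Catches are worn unequally: by bay, a catch takes hold 3.5 to 9 mm below the held height and lets go some 1.5 mm sooner.
- bay2 (a point): The same for the right bay (-66 mm in the printer's y). In every bay a hard stop, felt as a steep rise of force above the spring's 8.5 N, lies 1 to 1.5 mm below the depth at which its catch takes hold: pressing slowly until that rise (12 to 20 N) and letting go always works the catch; its depth cannot be seen beforehand.
- spent: The magenta cartridge in the printer: a block 56 (x) x 24 (y) x 85 (z) mm, 50 to 120 g, with dark grip ribs near the top and a pale thumb pad (26 x 16 mm) amid its flat top. Origin at the centre of its underside. At the start held down in one of the three bays (any), 12 mm standing out of the deck.
- fresh: The new magenta cartridge, same shape and size, standing upright in one of the three pockets of the stock tray. It fits either way round. Origin at the centre of its underside.
- ink_black: Black cartridge of the same shape held down in another bay. Leave it.
- ink_cyan: Cyan cartridge of the same shape held down in another bay. Leave it.
- spare_black: Black spare cartridge, same shape, standing in the stock tray. Leave it.
- spare_cyan: Cyan spare cartridge, same shape, standing in the stock tray. Leave it.
- tray: Grey stock tray, fixed: 84 mm (x) x 206 mm (y), walls 30 mm high and 4 mm thick, floor 4 mm, three pockets in a row along y at 66 mm spacing (dividers 22 mm high above the floor). Origin at the centre of its underside.
- returns: Blue open stacking bin for used cartridges, fixed, empty: 140 mm (x) x 190 mm (y), walls 75 mm high (the front wall, on its -x side, 50 mm) and 5 mm thick, floor 5 mm. Origin at the centre of its underside.
- foam_roll: Roll of white foam tape lying flat, 120 mm across, 22 mm high. Leave it.
- headbands: Stack of foam headbands, 160 x 30 x 48 mm. Leave it.
- phone: Black phone lying flat, 150 x 72 x 9 mm. Leave it.
- marker: White marker pen, 100 mm long, lying. Leave it.
Things that resemble listed ones, but are neither listed nor needed, are in the scene too. What is shaped like the spent but orange is not meant.

How it is judged:
By the outcome, as a careful person would: the job done as asked, in the order asked, and still so for the second after the job is handed in, with the robot touching nothing.
It also fails if it takes over 64 s, if anything falls off the work surface, if the arm or the gripper's body presses on something with over 40 N, if the wrist force passes 120 N, or if a joint passes its speed limit or range.

### The arm

A 6-joint arm with a two-finger parallel gripper is mounted at the origin on the work surface. World frame = base frame: x ahead of the robot, y to its left, z up, the work surface at z = 0. Lengths are in mm, angles in rad, forces in N, time in s.
With the tool pointing down it reaches from about 275 to 1000 mm from the base axis. Payload 8.4 kg.
Tool frame: the origin (TCP) lies midway between the tips of the shut fingers; the grasp point (between the pads) lies 19 mm behind it; z points along the fingers, y is the line along which they close (so a half turn about z gives the same grasp; the last joint's range is limited). The gripper opens to 85 mm and grips with 20 to 120 N. Pads are 22 mm wide; open, the fingers measure 114 mm over their backs; the gripper's body (76 mm by 85 mm) begins 54 mm behind the grasp point. The pads swing forward as they close: fully open they stand 13 mm farther back than shut.
Start: joints at [-1.324, 0.353, 1.633, -0, 1.155, -0.002], TCP at [153.899, -605.758, 208.881] pointing down, gripper open.
Joint ranges: [-2.63, 2.63], [-0.92, 2.1], [0.06, 2.66], [-1.3, 4.44], [0, 2.69], [-3.02, 3.02]. Speed limits (rad/s): [2.22, 2.22, 2.79, 3.14, 3.14, 3.14].

### API

Orientations are given as [roll, pitch, yaw] about the fixed x, y, z axes, in that order (R = Rz(yaw) Ry(pitch) Rx(roll)).
In Python, from rig import monitor, imaging, r gives the robot as it stands.
- The arm moves only by the tool drive_tool, never from a script. Its argument "plan" is a list of rows, each an object of numbers: "x", "y", "z": the shift along the tool's x, y, z in units of 50 mm (1.0 is 50 mm); "ax", "ay", "az": the turn, a rotation vector about the tool's x, y, z in units of 6 degrees (1.0 is 6 degrees); "hand": the finger opening in mm, from 0 to 85.4. In form: [{"x": .., "y": .., "z": .., "ax": .., "ay": .., "az": .., "hand": ..}, ...]. A call has 1 to 8 rows; each row is the pose to reach, as a shift and turn from the pose commanded when the call began, along the tool's axes at that moment; what a row does not reach only later rows make up. A row lasts 1/10 s, in which the tool goes at most 50 mm and 8.59 degrees, less where a joint would pass 70% of its speed; a pose out of reach is approached as far as the arm can. A call with a gripper value outside its range is refused whole. The fingers move at their own pace and stop on an object; "grip_force" is the grip in N (left out, the last holds). Time passes only in rows, so rows that repeat a pose let the fingers close. It gives the time, the measured TCP pose, the force, the opening and the grip force at its end, in the units of the state.
- monitor.sense(): the state, without advancing time (a new reading comes with each control period).
- imaging.grab_frame(name): name is "scene" or "top" or "wrist"; returns the picture (420x560x3 uint8, red, green, blue); there is no depth.
- imaging.camera_info(name): a dict with "mtx" (3x3 intrinsics, pixels), "R" (3x3) and "t" (3): a world point X has camera coordinates R X + t. Camera axes: x right, y down, z forward; pixel columns grow to the right and rows downward; lengths in mm; the calibration is good to about 2 mm. A picture is of the moment at which its call begins: read the wrist's pose just before it. camera_info takes no time and is no camera call; for the wrist camera it gives the pose at the moment of the call.
- r.sign_off(): hands the job in; it is judged then, once.
The state is a dict: "clock": time; "qpos": joint angles; "qvel": joint speeds; "joint_efforts": joint torques, N m; "eef_pos": TCP position; "tcp_rot": TCP orientation; "contact_force": force on the tool from outside, world axes, zero at the start; "wrist_torque": the same for the moment, N m; "opening": opening from 0.0 (shut) to 1.0 (fully open); "grasp_force": force on a finger pad.
Only numpy, scipy, OpenCV 4.12 (cv2) and the standard library are available. Lean on these libraries where they do the work, as an engineer would, in place of code of your own. Each camera call takes 0.05 s, during which the arm holds its last target. There are 200 camera calls.

## Working session

There is one attempt and no reset: what is moved stays moved. The work goes in short steps, Python scripts to look and compute and a tool call to move; the robot and the scene stay as the last step left them, time stands still between calls to the robot, and variables do not carry over. Pictures are saved under pics/ and viewed, at most 10 in all, crops included, and the job is handed in when it is done.

Besides the shell and the picture viewer there is one more tool, called after "Request:" as name([rows], argument=value, ...), one row to a line, values as JSON. drive_tool: Moves the arm, as the interface text tells. Its arguments: {"type":"object","properties":{"plan":{"type":"array","items":{"type":"object","properties":{"x":{"type":"number"},"y":{"type":"number"},"z":{"type":"number"},"ax":{"type":"number"},"ay":{"type":"number"},"az":{"type":"number"},"hand":{"type":"number"}}}},"grip_force":{"type":"number"}},"required":["plan"]}

```bash
mkdir -p pics; ls; python3 - <<'E'
from rig import monitor, imaging, r
import cv2
s=monitor.sense(); print({k:(v if not hasattr(v,'tolist') else v.tolist()) for k,v in s.items()})
for n in("scene","top"):
    cv2.imwrite(f"pics/{n}0.png",imaging.grab_frame(n)[:,:,::-1]); c=imaging.camera_info(n); print(n,c)
E
```

```text
pics
{'clock': 0.0, 'qpos': [-1.3243315377454203, 0.35366090301437975, 1.634135185359562, -6.68048616519024e-06, 1.1552067158726311, -0.0023968002809434267], 'qvel': [0.0003372190352430287, 0.0004929335285106953, 2.7070265162284487e-05, -0.0006163025567880072, -0.0005661262180631273, -0.0002939568165335112], 'joint_efforts': [-0.00016981637600110844, -60.52511215209961, -34.207212924957275, 2.494879140613193e-05, 0.009473114332649857, 6.076254166487161e-07], 'eef_pos': [153.81296453057718, -605.2498948023896, 208.15329210548126], 'tcp_rot': [-3.1401824923354713, 2.7281606327367314e-06, 0.2488642926721205], 'contact_force': [0.5646487257589283, 0.20168161128424067, 0.6908855187284337], 'wrist_torque': [-0.014100248506188504, 0.0022422976532081346, 0.0009741415186029341], 'grasp_force': 0.0, 'opening': 1.0057508336534133}
scene {'mtx': array([[443.66851685,   0.        , 282.42468898],
       [  0.        , 443.66851685, 209.99542167],
       [  0.        ,   0.        ,   1.        ]]), 'R': array([[-0.49189865,  0.87038121, -0.02173159],
       [ 0.5598298 ,  0.29707634, -0.77352197],
       [-0.66680305, -0.39266041, -0.63339679]]), 't': array([ 214.15129685, -189.43156937, 1603.30052441])}
top {'mtx': array([[501.35195545,   0.        , 279.95287284],
       [  0.        , 501.35195545, 209.97404976],
       [  0.        ,   0.        ,   1.        ]]), 'R': array([[ 0.01075936, -0.99961304,  0.02565156],
       [-0.98267554, -0.01531673, -0.18470024],
       [ 0.18502167, -0.0232199 , -0.98246008]]), 't': array([  14.62591934,  462.6536896 , 1462.79146446])}
```

View pics/scene0.png

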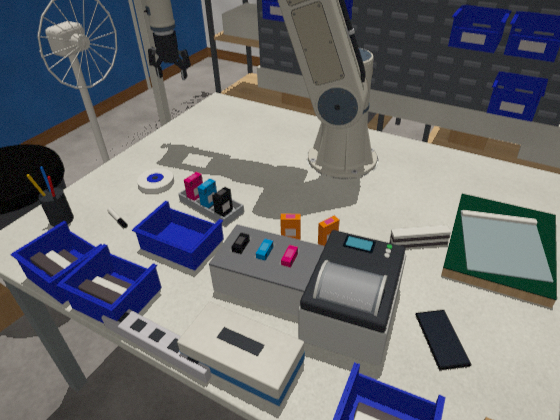

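View pics/top0.png

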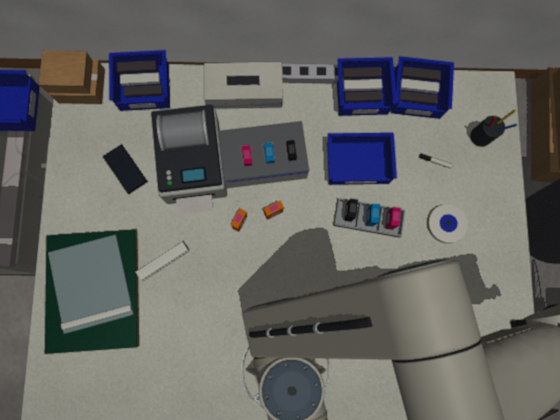

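The scene picture shows the spent magenta in the bay next to the print unit (288,257). In the top picture the spent is at (247,155), the fresh one in the tray at (395,217), and the empty bin at (362,158). The orange blocks are decoys.

```bash
cat > h.py <<'E'
from rig import monitor, imaging, r
import cv2, numpy as np
def ray(ci,uv,z):
    K,R,t=ci["mtx"],ci["R"],ci["t"]; c=-R.T@t
    d=R.T@np.linalg.solve(K,np.array([uv[0],uv[1],1.])); return c+d*(z-c[2])/d[2]
def blobs(img,lo,hi,amin=30):
    m=cv2.inRange(cv2.cvtColor(img,cv2.COLOR_RGB2HSV),lo,hi)
    cs,_=cv2.findContours(m,cv2.RETR_EXTERNAL,cv2.CHAIN_APPROX_NONE)
    return [c for c in cs if cv2.contourArea(c)>amin]
MAG=((155,120,70),(175,255,255)); CY=((90,150,70),(105,255,255)); BLU=((112,150,30),(128,255,255))
E
python3 - <<'E'
from h import *
im=imaging.grab_frame("top"); ci=imaging.camera_info("top")
for nm,b,zs in(("mag",MAG,(112,89)),("cy",CY,(112,89)),("blu",BLU,(75,))):
    for c in blobs(im,*b):
        rc=cv2.minAreaRect(c); 
        print(nm,cv2.contourArea(c),np.round(rc[0]),[np.round(ray(ci,rc[0],z)).tolist() for z in zs])
        if nm!="mag": continue
c=[c for c in blobs(im,*BLU,1500) if abs(cv2.minAreaRect(c)[0][0]-362)<20][0]
print(np.round([ray(ci,p,75) for p in cv2.boxPoints(cv2.minAreaRect(c))]))
E
```

```text
mag 150.0 [395. 218.] [[430.0, -309.0, 112.0], [434.0, -315.0, 89.0]]
mag 142.5 [247. 155.] [[611.0, 121.0, 112.0], [618.0, 122.0, 89.0]]
cy 134.5 [375. 213.] [[445.0, -251.0, 112.0], [449.0, -256.0, 89.0]]
cy 128.0 [269. 152.] [[621.0, 57.0, 112.0], [628.0, 57.0, 89.0]]
blu 190.0 [448. 222.] [[427.0, -475.0, 75.0]]
blu 3121.0 [361. 158.] [[621.0, -222.0, 75.0]]
blu 2040.0 [ 19. 100.] [[782.0, 814.0, 75.0]]
blu 5811.5 [394.  86.] [[853.0, -329.0, 75.0]]
blu 2991.0 [138.  80.] [[855.0, 460.0, 75.0]]
[[ 695. -120.   75.]
 [ 704. -324.   75.]
 [ 547. -323.   75.]
 [ 539. -122.   75.]]
```

Request:
drive_tool([
  {"x":1,"y":-0.6,"z":-0.2},
  {"x":2,"y":-1.2,"z":-0.4},
  {"x":3,"y":-1.8,"z":-0.6},
  {"x":4,"y":-2.4,"z":-0.8},
  {"x":5,"y":-3,"z":-1},
  {"x":6,"y":-3.7,"z":-1.2},
  {"x":6.8,"y":-4.2,"z":-1.2},
  {"x":6.8,"y":-4.2,"z":-1.2},
])

```text
invalid input
```

Request:
drive_tool([
  {"x":1,"y":-0.6,"z":-0.2,"ax":0,"ay":0,"az":0,"hand":85},
  {"x":2,"y":-1.2,"z":-0.4,"ax":0,"ay":0,"az":0,"hand":85},
  {"x":3,"y":-1.8,"z":-0.6,"ax":0,"ay":0,"az":0,"hand":85},
  {"x":4,"y":-2.4,"z":-0.8,"ax":0,"ay":0,"az":0,"hand":85},
  {"x":5,"y":-3,"z":-1,"ax":0,"ay":0,"az":0,"hand":85},
  {"x":6,"y":-3.7,"z":-1.2,"ax":0,"ay":0,"az":0,"hand":85},
  {"x":6.8,"y":-4.2,"z":-1.2,"ax":0,"ay":0,"az":0,"hand":85},
  {"x":6.8,"y":-4.2,"z":-1.2,"ax":0,"ay":0,"az":0,"hand":85},
])

```text
clock: 0.95
eef_pos: [429.8, -320.0, 268.8]
tcp_rot: [3.141, -0.0, 0.249]
contact_force: [1.4, -0.5, 0.3]
opening: 0.996
grasp_force: 0.0
```

```bash
python3 - <<'E'
from h import *
ci=imaging.camera_info("wrist"); im=imaging.grab_frame("wrist"); cv2.imwrite("pics/w1.png",im[:,:,::-1]); np.save("w1.npy",im)
print(ci, -ci["R"].T@ci["t"], monitor.sense()["eef_pos"])
E
```

```text
{'mtx': array([[323.7084697 ,   0.        , 281.17614183],
       [  0.        , 323.7084697 , 200.61534781],
       [  0.        ,   0.        ,   1.        ]]), 'R': array([[ 2.46156951e-01, -9.69229977e-01, -8.09158525e-05],
       [-9.20568442e-01, -2.33824419e-01,  3.12857611e-01],
       [-3.03249896e-01, -7.69375871e-02, -9.49800036e-01]]), 't': array([-415.9218151 ,  262.96116702,  543.0252297 ])} [ 509.12814187 -299.8580985   433.46232552] [ 434.47555692 -315.24862772  269.51669983]
```

View pics/w1.png

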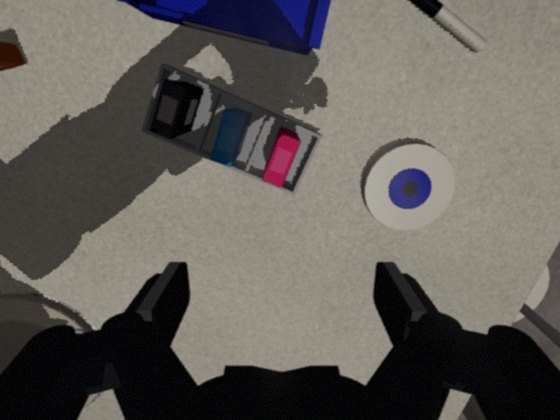

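The wrist view shows the tray, with fresh magenta around (283,158), and the foam roll on the right. The cartridge is mostly seen from above.

```bash
python3 - <<'E'
from h import *
ci=imaging.camera_info("wrist"); im=np.load("w1.npy")
for c in blobs(im,*MAG,200):
    rc=cv2.minAreaRect(c); print(rc); print(np.round([ray(ci,p,89) for p in list(cv2.boxPoints(rc))+[rc[0]]],1))
cv2.imwrite("pics/w1c.png",cv2.resize(im[50:210,130:340],None,fx=3.7,fy=3.7,interpolation=cv2.INTER_CUBIC)[:,:,::-1])
E
```

```text
((280.7575988769531, 159.68064880371094), (22.421634674072266, 51.231971740722656), 21.540977478027344)
[[ 422.6 -295.    89. ]
 [ 477.6 -302.3   89. ]
 [ 474.8 -325.8   89. ]
 [ 419.2 -319.5   89. ]
 [ 449.2 -310.7   89. ]]
```

View pics/w1c.png

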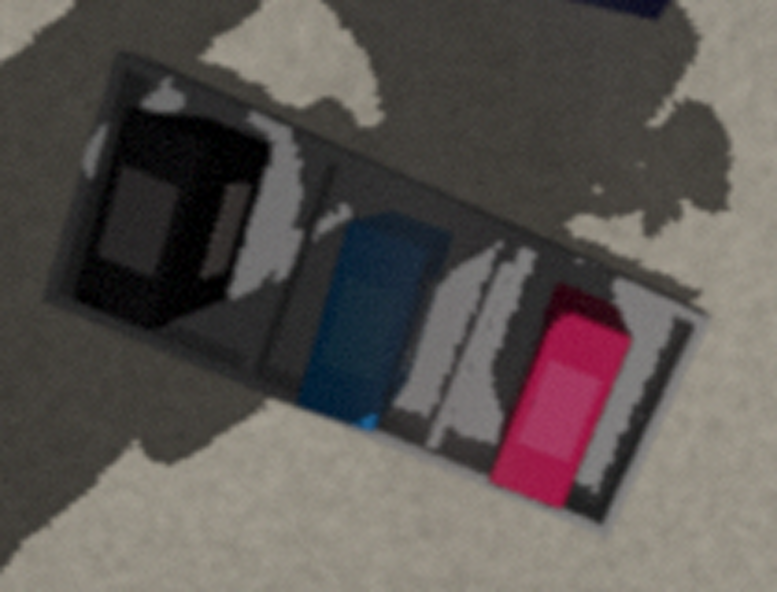

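The crop shows the top face of the fresh cartridge clearly, with its thumb pad in the middle and no large obstruction. Going to the printer now.

Request:
drive_tool([
  {"x":0.65,"y":-0.75,"z":0,"ax":0,"ay":0,"az":0,"hand":85},
  {"x":1.3,"y":-1.7,"z":0,"ax":0,"ay":0,"az":0.2,"hand":85},
  {"x":2,"y":-2.6,"z":0,"ax":0,"ay":0,"az":0.4,"hand":85},
  {"x":2.6,"y":-3.5,"z":0,"ax":0,"ay":0,"az":0.6,"hand":80},
  {"x":3.2,"y":-4.4,"z":0,"ax":0,"ay":0,"az":0.8,"hand":70},
  {"x":3.8,"y":-5.2,"z":0,"ax":0,"ay":0,"az":1,"hand":60},
  {"x":4.4,"y":-6.1,"z":0,"ax":0,"ay":0,"az":1,"hand":30},
  {"x":4.8,"y":-6.8,"z":0,"ax":0,"ay":0,"az":1,"hand":0},
])

```text
clock: 1.8
eef_pos: [573.0, 52.7, 268.4]
tcp_rot: [3.141, -0.0, 0.144]
contact_force: [0.2, -0.7, 0.1]
opening: 0.373
grasp_force: 0.0
```

Request:
drive_tool([
  {"x":0.3,"y":-0.5,"z":0,"ax":0,"ay":0,"az":0,"hand":0},
  {"x":0.5,"y":-0.7,"z":0,"ax":0,"ay":0,"az":0,"hand":0},
  {"x":0.5,"y":-0.7,"z":0,"ax":0,"ay":0,"az":0,"hand":0},
  {"x":0.5,"y":-0.7,"z":0,"ax":0,"ay":0,"az":0,"hand":0},
])

```text
clock: 2.2
eef_pos: [591.9, 88.0, 268.1]
tcp_rot: [3.141, 0.001, 0.144]
contact_force: [-0.3, -0.6, -0.2]
opening: 0.003
grasp_force: 0.0
```

```bash
cat >> h.py <<'E'
def look(name,zs,col=MAG,amin=200,rot=True):
    ci=imaging.camera_info("wrist"); im=imaging.grab_frame("wrist"); cv2.imwrite(f"pics/{name}.png",im[:,:,::-1])
    for c in blobs(im,*col,amin):
        rc=cv2.minAreaRect(c); print(np.round(rc[0]),np.round(rc[1],1))
        for z in zs:
            P=np.array([ray(ci,p,z)[:2] for p in c[:,0]],np.float32); q=cv2.minAreaRect(P); b=cv2.boxPoints(q)
            e=b[1]-b[0]; f=b[2]-b[1]; e=e if np.hypot(*e)>np.hypot(*f) else f
            if e[0]<0:e=-e
            print(" z",z,"c",np.round(q[0],1),"size",np.round(q[1],1),"yaw",round(float(np.arctan2(e[1],e[0])),3))
    s=monitor.sense(); print("tcp",np.round(s["eef_pos"],1),np.round(s["tcp_rot"],3),"F",np.round(s["contact_force"],1))
    return ci,im
def goto(x,y,z):
    s=monitor.sense(); from scipy.spatial.transform import Rotation as Ro
    print("move",np.round(Ro.from_euler("xyz",s["tcp_rot"]).as_matrix().T@(np.array([x,y,z])-s["eef_pos"])/50,2))
E
python3 -c "
from h import *
look('w2',[112]); look('w2',[112],CY)"
```

```text
[547. 302.] [54.1 27.4]
 z 112 c [ 489.7 -239.7] size [79.2 29.7] yaw 0.527
[251. 149.] [58.4 25.4]
 z 112 c [616.4 121.7] size [57.9 25.4] yaw 0.13
tcp [591.8  87.6 268.3] [3.141e+00 1.000e-03 1.430e-01] F [ 0.2 -0.7 -0.1]
[513. 300.] [69.  45.4]
 z 112 c [ 483.9 -200.7] size [103.7  52.8] yaw 1.076
[ 80. 214.] [31. 68.]
 z 112 c [523.3 292.1] size [35.  67.6] yaw -1.428
[316. 149.] [25.5 57.5]
 z 112 c [625.  58.] size [56.7 25. ] yaw 0.139
tcp [591.8  87.5 268.4] [3.141e+00 1.000e-03 1.430e-01] F [-0.5  0.4 -0.9]
```

View pics/w2.png

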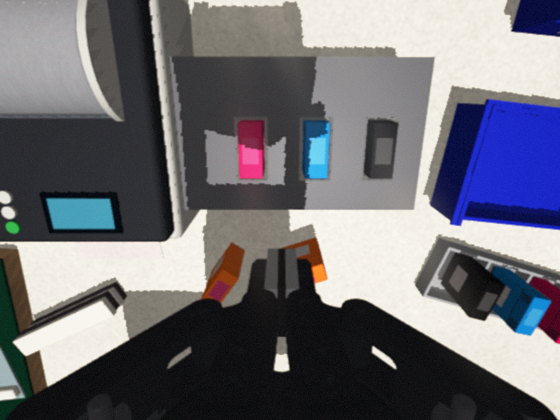

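The view shows the bays: spent magenta at (251,149), cyan (316,149), black (381,149), with clear space around the spent one. Go down with shut fingers.

Request:
drive_tool([
  {"x":0.3,"y":-0.4,"z":0.5,"ax":0,"ay":0,"az":0.1,"hand":0},
  {"x":0.57,"y":-0.62,"z":1.2,"ax":0,"ay":0,"az":0.1,"hand":0},
  {"x":0.57,"y":-0.62,"z":1.9,"ax":0,"ay":0,"az":0.1,"hand":0},
  {"x":0.57,"y":-0.62,"z":2.5,"ax":0,"ay":0,"az":0.1,"hand":0},
  {"x":0.57,"y":-0.62,"z":2.8,"ax":0,"ay":0,"az":0.1,"hand":0},
  {"x":0.57,"y":-0.62,"z":2.9,"ax":0,"ay":0,"az":0.1,"hand":0},
  {"x":0.57,"y":-0.62,"z":2.96,"ax":0,"ay":0,"az":0.1,"hand":0},
  {"x":0.57,"y":-0.62,"z":2.96,"ax":0,"ay":0,"az":0.1,"hand":0},
])

```text
clock: 3.1
eef_pos: [616.8, 123.5, 121.7]
tcp_rot: [-3.141, -0.002, 0.133]
contact_force: [0.7, 0.4, 0.1]
opening: -0.002
grasp_force: 0.0
```

```bash
python3 -c "
from h import *
goto(615.5,122.4,113); print(monitor.sense()['contact_force'])"
```

```text
move [-0.03  0.02  0.17]
[0.7082949  0.43386097 0.12432903]
```

Request:
drive_tool([
  {"x":-0.02,"y":0.02,"z":0.1,"ax":0,"ay":0,"az":0,"hand":0},
  {"x":-0.02,"y":0.02,"z":0.16,"ax":0,"ay":0,"az":0,"hand":0},
  {"x":-0.02,"y":0.02,"z":0.18,"ax":0,"ay":0,"az":0,"hand":0},
  {"x":-0.02,"y":0.02,"z":0.2,"ax":0,"ay":0,"az":0,"hand":0},
  {"x":-0.02,"y":0.02,"z":0.22,"ax":0,"ay":0,"az":0,"hand":0},
  {"x":-0.02,"y":0.02,"z":0.24,"ax":0,"ay":0,"az":0,"hand":0},
  {"x":-0.02,"y":0.02,"z":0.26,"ax":0,"ay":0,"az":0,"hand":0},
  {"x":-0.02,"y":0.02,"z":0.26,"ax":0,"ay":0,"az":0,"hand":0},
])

```text
clock: 3.9
eef_pos: [615.1, 122.6, 107.3]
tcp_rot: [3.142, 0.0, 0.134]
contact_force: [-0.0, -0.6, 0.4]
opening: 0.004
grasp_force: 0.0
```

Request:
drive_tool([
  {"x":0,"y":0,"z":0.02,"ax":0,"ay":0,"az":0,"hand":0},
  {"x":0,"y":0,"z":0.04,"ax":0,"ay":0,"az":0,"hand":0},
  {"x":0,"y":0,"z":0.04,"ax":0,"ay":0,"az":0,"hand":0},
])

```text
clock: 4.2
eef_pos: [615.1, 122.6, 105.3]
tcp_rot: [3.142, 0.0, 0.134]
contact_force: [-0.2, -1.1, 0.8]
opening: -0.001
grasp_force: 0.0
```

```bash
python3 -c "
from h import *
look('w3',[112])"
```

```text
[281. 225.] [67. 45.]
 z 112 c [630.3 124.5] size [38.3 23.9] yaw 0.144
tcp [615.1 122.6 105.4] [3.142 0.    0.134] F [-0.4 -0.3  0.2]
```

View pics/w3.png

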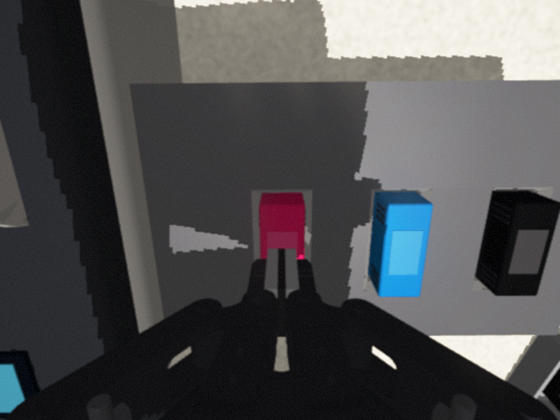

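The picture shows the fingertips at (282,252) over the magenta pad. The cartridge seems to be near held height, though the force reads none. I'll check where the TCP projects.

```bash
python3 -c "
from h import *
ci=imaging.camera_info('wrist'); print(monitor.sense()['eef_pos'])
for p in [(615.1,122.6,105.3),(615.1,122.6,112),(615.1,122.6,120)]:
    q=ci['mtx']@(ci['R']@np.array(p)+ci['t']); print(q[:2]/q[2])
im=imaging.grab_frame('wrist')
for col in (MAG,CY):
  m=cv2.inRange(cv2.cvtColor(im,cv2.COLOR_RGB2HSV),*col)
  for y in (200,210,220,230): x=np.where(m[y])[0]; print(y,x.min(),x.max(), im[y,x.min():x.max():6,1].tolist())
im2=imaging.grab_frame('scene'); cv2.imwrite('pics/s2.png',cv2.resize(im2[200:330,190:390],None,fx=4,fy=4,interpolation=cv2.INTER_CUBIC)[:,:,::-1])"
```

```text
[615.11868494 122.56920947 105.40561046]
[281.40881124 247.24820544]
[281.41204989 252.80293119]
[281.41623803 259.98616025]
200 260 303 [45, 12, 18, 15, 4, 11, 8, 16]
210 259 304 [31, 20, 10, 15, 13, 14, 2, 11]
220 259 304 [46, 18, 22, 13, 15, 10, 13, 10]
230 260 303 [31, 18, 16, 10, 15, 6, 7, 6]
200 375 425 [51, 56, 64, 66, 71, 68, 71, 71, 62]
210 374 431 [50, 44, 75, 172, 167, 168, 163, 165, 160, 158]
220 373 430 [58, 35, 82, 170, 168, 165, 163, 163, 158, 157]
230 372 428 [65, 50, 57, 169, 160, 160, 154, 156, 152, 157]
```

View pics/s2.png

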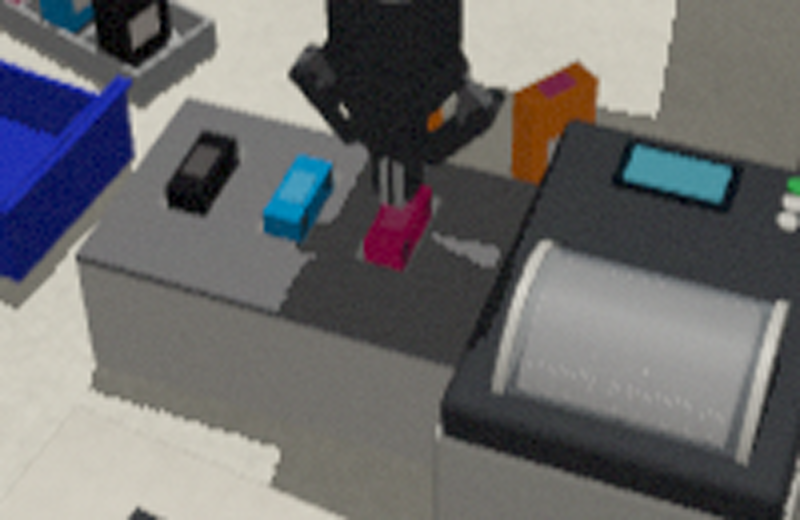

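Cartridge still at held height, no contact yet apparently. Continue down in small steps.

Request:
drive_tool([
  {"x":0,"y":0,"z":0.02,"ax":0,"ay":0,"az":0,"hand":0},
  {"x":0,"y":0,"z":0.04,"ax":0,"ay":0,"az":0,"hand":0},
  {"x":0,"y":0,"z":0.04,"ax":0,"ay":0,"az":0,"hand":0},
])

```text
clock: 4.65
eef_pos: [615.0, 122.5, 103.3]
tcp_rot: [-3.142, 0.0, 0.134]
contact_force: [-0.2, -0.6, 1.0]
opening: 0.003
grasp_force: 0.0
```

Request:
drive_tool([
  {"x":0,"y":0,"z":0.02,"ax":0,"ay":0,"az":0,"hand":0},
  {"x":0,"y":0,"z":0.03,"ax":0,"ay":0,"az":0,"hand":0},
  {"x":0,"y":0,"z":0.03,"ax":0,"ay":0,"az":0,"hand":0},
])

```text
clock: 4.95
eef_pos: [615.1, 122.5, 101.9]
tcp_rot: [3.142, 0.0, 0.134]
contact_force: [0.0, 0.5, 0.4]
opening: -0.003
grasp_force: 0.0
```

```bash
python3 -c "
from h import *
ci,im=look('w4',[112])
cv2.imwrite('pics/w4c.png',cv2.resize(im[160:320,190:370],None,fx=3.7,fy=3.7,interpolation=cv2.INTER_CUBIC)[:,:,::-1])"
```

```text
[282. 226.] [64. 47.]
 z 112 c [631.6 124.7] size [35.7 24.1] yaw 0.134
tcp [615.1 122.6 101.9] [3.142 0.    0.134] F [ 0.6 -0.1  0.4]
```

View pics/w4c.png

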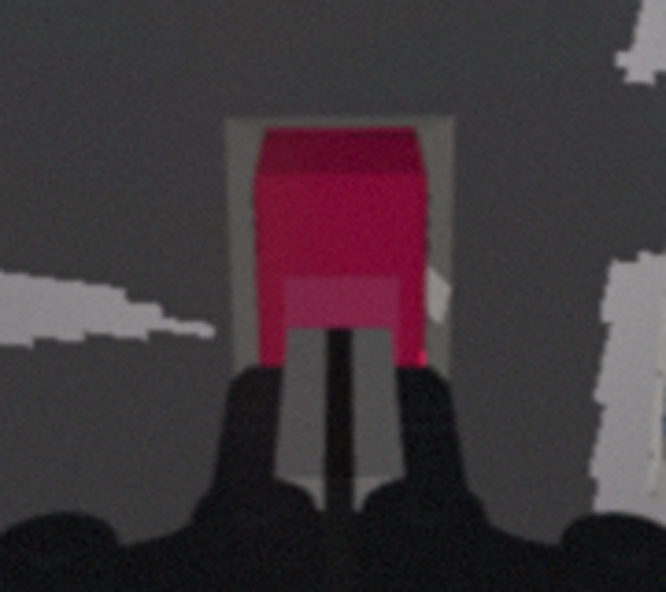

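The crop shows the fingertips above the pale pad with the cartridge still standing proud, so the tips have not pushed it yet. Keep stepping down on force.

Request:
drive_tool([
  {"x":0,"y":0,"z":0.02,"ax":0,"ay":0,"az":0,"hand":0},
  {"x":0,"y":0,"z":0.04,"ax":0,"ay":0,"az":0,"hand":0},
  {"x":0,"y":0,"z":0.04,"ax":0,"ay":0,"az":0,"hand":0},
])

```text
clock: 5.3
eef_pos: [615.0, 122.6, 99.8]
tcp_rot: [-3.142, 0.0, 0.134]
contact_force: [0.3, -0.6, 0.6]
opening: -0.002
grasp_force: 0.0
```

```bash
python3 -c "
from h import *
s=monitor.sense(); print(s)
for n in ('wrist','top','scene'):
  im=imaging.grab_frame(n)
  for c in blobs(im,*MAG,60): print(n,cv2.boundingRect(c))
a=cv2.imread('pics/scene0.png')[:,:,::-1]; b=imaging.grab_frame('scene')
for c in blobs(a,*MAG,60): print('scene0',cv2.boundingRect(c))
"
```

```text
{'clock': 5.3, 'qpos': array([1.94283344e-01, 4.73181517e-01, 1.71753563e+00, 2.85918822e-05,
       9.51150861e-01, 1.63144917e+00]), 'qvel': array([ 0.00051835, -0.00279362, -0.00014908, -0.00183114,  0.00310326,
       -0.00180633]), 'joint_efforts': array([ 8.93103570e-04, -6.41099238e+01, -2.94959342e+01,  4.02038913e-04,
       -3.52223951e-02,  2.27767953e-05]), 'eef_pos': array([615.04048094, 122.5560469 ,  99.79043314]), 'tcp_rot': array([-3.14158612e+00,  2.76263212e-04,  1.33613896e-01]), 'contact_force': array([ 0.27708343, -0.60474937,  0.59386698]), 'wrist_torque': array([0.00262849, 0.015621  , 0.03205417]), 'grasp_force': 0.0, 'opening': -0.001934373198349547}
wrist (258, 195, 48, 64)
top (390, 207, 11, 20)
scene (281, 246, 17, 22)
scene (184, 172, 18, 28)
scene0 (281, 245, 17, 22)
scene0 (184, 172, 18, 28)
```

Request:
drive_tool([
  {"x":0,"y":0,"z":0.02,"ax":0,"ay":0,"az":0,"hand":0},
  {"x":0,"y":0,"z":0.04,"ax":0,"ay":0,"az":0,"hand":0},
  {"x":0,"y":0,"z":0.06,"ax":0,"ay":0,"az":0,"hand":0},
  {"x":0,"y":0,"z":0.08,"ax":0,"ay":0,"az":0,"hand":0},
  {"x":0,"y":0,"z":0.08,"ax":0,"ay":0,"az":0,"hand":0},
])

```text
clock: 6.0
eef_pos: [615.0, 122.5, 95.8]
tcp_rot: [3.142, 0.0, 0.134]
contact_force: [-0.3, 0.7, -0.2]
opening: -0.002
grasp_force: 0.0
```

Request:
drive_tool([
  {"x":0,"y":0,"z":0.02,"ax":0,"ay":0,"az":0,"hand":0},
  {"x":0,"y":0,"z":0.04,"ax":0,"ay":0,"az":0,"hand":0},
  {"x":0,"y":0,"z":0.06,"ax":0,"ay":0,"az":0,"hand":0},
  {"x":0,"y":0,"z":0.06,"ax":0,"ay":0,"az":0,"hand":0},
])

```text
clock: 6.4
eef_pos: [615.1, 122.6, 92.8]
tcp_rot: [-3.142, 0.0, 0.134]
contact_force: [0.5, 0.1, 0.3]
opening: -0.003
grasp_force: 0.0
```

```bash
python3 -c "
from h import *
ci=imaging.camera_info('wrist')
for n in ('wrist','scene'):
  im=imaging.grab_frame(n)
  for c in blobs(im,*MAG,60): print(n,cv2.boundingRect(c))
cs=imaging.camera_info('scene')
w=imaging.grab_frame('wrist'); s=imaging.grab_frame('scene')
# pale cyan pad
pts=[]
for im,reg in((w,None),(s,None)):
  h=cv2.cvtColor(im,cv2.COLOR_RGB2HSV)
  for c in blobs(im,(88,60,140),(106,190,255),15): 
    M=cv2.moments(c); print(cv2.boundingRect(c),M['m10']/M['m00'],M['m01']/M['m00'])
"
```

```text
wrist (257, 199, 50, 60)
scene (281, 246, 17, 22)
scene (184, 172, 18, 28)
(396, 241, 38, 47) 413.79200856225475 263.32917112617434
(385, 212, 60, 100) 434.1062271062271 263.7326007326007
(260, 242, 9, 9) 263.9375 246.34895833333331
(346, 237, 26, 13) 358.9238683127572 243.0
(202, 179, 8, 7) 205.56190476190474 182.96190476190475
```

```bash
python3 -c "
from h import *
cw=imaging.camera_info('wrist');cs=imaging.camera_info('scene')
P=[c['mtx']@np.c_[c['R'],c['t']] for c in (cw,cs)]
X=cv2.triangulatePoints(P[0],P[1],np.array([413.8,263.3]),np.array([264.,246.3])); print((X[:3]/X[3]).ravel())
print(monitor.sense()['eef_pos'], -cw['R'].T@cw['t'])
for z in (80,90,100,112): print(z,ray(cw,(413.8,263.3),z),ray(cs,(264,246.3),z))
"
```

```text
[626.80264173  58.97797143 116.38512038]
[615.19328316 122.56018345  93.02612977] [696.36723575 133.59469762 257.6515809 ]
80 [608.87499789  39.3279376   80.        ] [595.44354849  38.04808366  80.        ]
90 [613.79993227  44.63420954  90.        ] [604.07496666  43.86156648  90.        ]
100 [618.72486665  49.94048149 100.        ] [612.70638484  49.6750493  100.        ]
112 [624.63478791  56.30800783 112.        ] [623.06408665  56.65122868 112.        ]
```

```bash
python3 -c "
from h import *
cw=imaging.camera_info('wrist');cs=imaging.camera_info('scene')
C=-cw['R'].T@cw['t']+np.array([0,0,12.4]); t=-cw['R']@C
P=[cw['mtx']@np.c_[cw['R'],t],cs['mtx']@np.c_[cs['R'],cs['t']]]
X=cv2.triangulatePoints(P[0],P[1],np.array([282,248.5]),np.array([289.,251.])); print((X[:3]/X[3]).ravel())
for p in [(615,122.6,105.4),(615,122.6,112),(615,122.6,120),(626,124,120)]:
    q=P[1]@np.r_[p,1]; print('scene',p,q[:2]/q[2])
im=imaging.grab_frame('scene')[215:275,265:315]; w=imaging.grab_frame('wrist')[180:330,220:345]
v=np.hstack([cv2.resize(im,(500,600),interpolation=cv2.INTER_CUBIC),cv2.resize(w,(300,360),interpolation=cv2.INTER_CUBIC).repeat(1,0)[:360] if 0 else cv2.copyMakeBorder(cv2.resize(w,(300,360)),0,240,0,0,cv2.BORDER_CONSTANT)])
cv2.imwrite('pics/c5.png',v[:,:,::-1])
"
```

```text
[622.62483768 125.44612375 126.54261934]
scene (615, 122.6, 105.4) [289.02915174 255.15408143]
scene (615, 122.6, 112) [288.99561288 253.22112853]
scene (615, 122.6, 120) [288.95460808 250.85788827]
scene (626, 124, 120) [287.2503529  253.91002038]
```

View pics/c5.png

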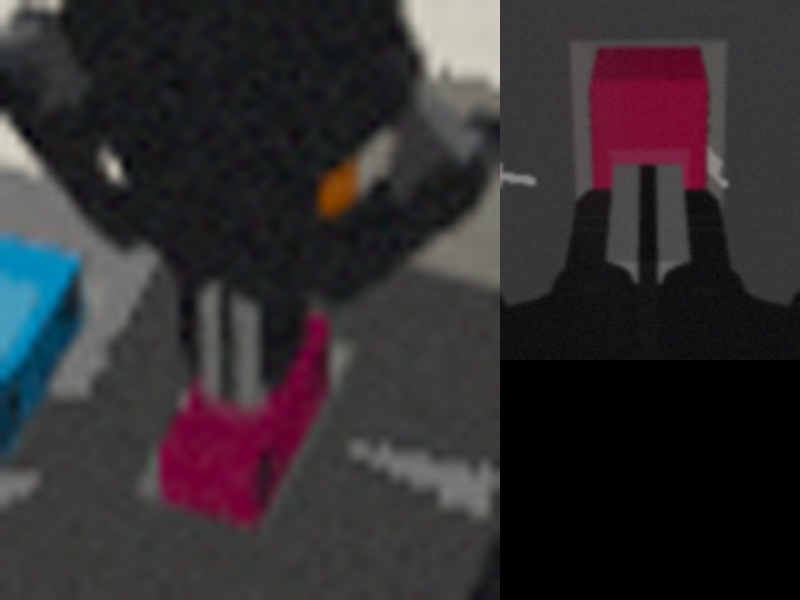

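The picture shows the tips just touching or about to touch the pad. Triangulation puts the real tips about 20 mm above the reported TCP, so contact is imminent.

Request:
drive_tool([
  {"x":0,"y":0,"z":0.02,"ax":0,"ay":0,"az":0,"hand":0},
  {"x":0,"y":0,"z":0.04,"ax":0,"ay":0,"az":0,"hand":0},
  {"x":0,"y":0,"z":0.06,"ax":0,"ay":0,"az":0,"hand":0},
  {"x":0,"y":0,"z":0.06,"ax":0,"ay":0,"az":0,"hand":0},
])

```text
clock: 7.1
eef_pos: [615.2, 122.6, 90.3]
tcp_rot: [-3.142, -0.0, 0.134]
contact_force: [-0.6, -0.5, 5.9]
opening: 0.001
grasp_force: 2.5
```

Request:
drive_tool([
  {"x":0,"y":0,"z":0.015,"ax":0,"ay":0,"az":0,"hand":0},
  {"x":0,"y":0,"z":0.03,"ax":0,"ay":0,"az":0,"hand":0},
  {"x":0,"y":0,"z":0.045,"ax":0,"ay":0,"az":0,"hand":0},
  {"x":0,"y":0,"z":0.06,"ax":0,"ay":0,"az":0,"hand":0},
  {"x":0,"y":0,"z":0.06,"ax":0,"ay":0,"az":0,"hand":0},
])

```text
clock: 7.6
eef_pos: [615.2, 122.6, 87.5]
tcp_rot: [-3.142, -0.0, 0.134]
contact_force: [-1.7, 0.3, 6.0]
opening: 0.001
grasp_force: 3.1
```

Request:
drive_tool([
  {"x":0,"y":0,"z":0.015,"ax":0,"ay":0,"az":0,"hand":0},
  {"x":0,"y":0,"z":0.03,"ax":0,"ay":0,"az":0,"hand":0},
  {"x":0,"y":0,"z":0.03,"ax":0,"ay":0,"az":0,"hand":0},
])

```text
clock: 7.9
eef_pos: [615.3, 122.6, 86.0]
tcp_rot: [-3.142, -0.0, 0.134]
contact_force: [-2.4, -0.4, 7.2]
opening: -0.003
grasp_force: 3.1
```

Request:
drive_tool([
  {"x":0,"y":0,"z":0.015,"ax":0,"ay":0,"az":0,"hand":0},
  {"x":0,"y":0,"z":0.025,"ax":0,"ay":0,"az":0,"hand":0},
  {"x":0,"y":0,"z":0.025,"ax":0,"ay":0,"az":0,"hand":0},
])

```text
clock: 8.2
eef_pos: [615.3, 122.6, 84.8]
tcp_rot: [-3.142, -0.0, 0.134]
contact_force: [-2.8, 0.0, 6.0]
opening: -0.003
grasp_force: 3.4
```

Request:
drive_tool([
  {"x":0,"y":0,"z":0.015,"ax":0,"ay":0,"az":0,"hand":0},
  {"x":0,"y":0,"z":0.02,"ax":0,"ay":0,"az":0,"hand":0},
  {"x":0,"y":0,"z":0.02,"ax":0,"ay":0,"az":0,"hand":0},
])

```text
clock: 8.5
eef_pos: [615.3, 122.6, 83.8]
tcp_rot: [-3.142, -0.0, 0.134]
contact_force: [-2.4, -0.0, 5.8]
opening: 0.002
grasp_force: 3.5
```

Request:
drive_tool([
  {"x":0,"y":0,"z":0.01,"ax":0,"ay":0,"az":0,"hand":0},
  {"x":0,"y":0,"z":0.02,"ax":0,"ay":0,"az":0,"hand":0},
  {"x":0,"y":0,"z":0.02,"ax":0,"ay":0,"az":0,"hand":0},
])

```text
clock: 8.8
eef_pos: [615.3, 122.6, 82.8]
tcp_rot: [-3.142, -0.0, 0.134]
contact_force: [-2.5, -0.9, 8.2]
opening: -0.001
grasp_force: 3.6
```

Request:
drive_tool([
  {"x":0,"y":0,"z":0.01,"ax":0,"ay":0,"az":0,"hand":0},
  {"x":0,"y":0,"z":0.015,"ax":0,"ay":0,"az":0,"hand":0},
  {"x":0,"y":0,"z":0.015,"ax":0,"ay":0,"az":0,"hand":0},
])

```text
clock: 9.1
eef_pos: [615.4, 122.6, 82.2]
tcp_rot: [-3.142, -0.0, 0.134]
contact_force: [-1.6, 0.3, 7.2]
opening: -0.002
grasp_force: 3.6
```

Request:
drive_tool([
  {"x":0,"y":0,"z":0.01,"ax":0,"ay":0,"az":0,"hand":0},
  {"x":0,"y":0,"z":0.015,"ax":0,"ay":0,"az":0,"hand":0},
  {"x":0,"y":0,"z":0.015,"ax":0,"ay":0,"az":0,"hand":0},
])

```text
clock: 9.4
eef_pos: [615.7, 122.7, 82.2]
tcp_rot: [-3.141, -0.001, 0.134]
contact_force: [-3.3, 0.3, 13.1]
opening: -0.004
grasp_force: 6.4
```

Request:
drive_tool([
  {"x":0,"y":0,"z":0.01,"ax":0,"ay":0,"az":0,"hand":0},
  {"x":0,"y":0,"z":0.015,"ax":0,"ay":0,"az":0,"hand":0},
  {"x":0,"y":0,"z":0.015,"ax":0,"ay":0,"az":0,"hand":0},
])

```text
clock: 9.7
eef_pos: [616.0, 122.8, 82.1]
tcp_rot: [-3.141, -0.002, 0.134]
contact_force: [-4.7, -0.2, 17.4]
opening: 0.003
grasp_force: 9.0
```

The stop is felt at 17 N. Let go and rise.

Request:
drive_tool([
  {"x":0,"y":0,"z":-0.2,"ax":0,"ay":0,"az":0,"hand":0},
  {"x":-0.02,"y":0,"z":-0.8,"ax":0,"ay":0,"az":0,"hand":0},
  {"x":-0.02,"y":0,"z":-1.3,"ax":0,"ay":0,"az":0,"hand":50},
  {"x":-0.02,"y":0,"z":-1.3,"ax":0,"ay":0,"az":0,"hand":50},
  {"x":-0.02,"y":0,"z":-1.3,"ax":0,"ay":0,"az":0,"hand":50},
  {"x":-0.02,"y":0,"z":-1.3,"ax":0,"ay":0,"az":0,"hand":50},
])

```text
clock: 10.3
eef_pos: [613.5, 122.3, 143.9]
tcp_rot: [3.142, 0.002, 0.134]
contact_force: [-0.4, 0.4, -0.2]
opening: 0.584
grasp_force: 0.0
```

```bash
python3 -c "
from h import *
look('w6',[130,112])
for c in blobs(imaging.grab_frame('scene'),*MAG,60): print('scene',cv2.boundingRect(c))
goto(614.5,122.6,88)"
```

```text
[282. 224.] [100.  41.]
 z 130 c [620.1 123. ] size [64.4 24.1] yaw 0.135
 z 112 c [612.6 121.9] size [70.9 26.6] yaw 0.135
tcp [613.3 122.3 143.7] [3.141e+00 2.000e-03 1.340e-01] F [-0.8 -0.9 -0.5]
scene (281, 240, 17, 28)
scene (184, 172, 18, 28)
move [ 0.03 -0.    1.11]
```

It sprang up. Go down open and grip.

Request:
drive_tool([
  {"x":0.04,"y":0,"z":0.3,"ax":0,"ay":0,"az":0,"hand":50},
  {"x":0.04,"y":0,"z":0.7,"ax":0,"ay":0,"az":0,"hand":50},
  {"x":0.04,"y":0,"z":1,"ax":0,"ay":0,"az":0,"hand":50},
  {"x":0.04,"y":0,"z":1.1,"ax":0,"ay":0,"az":0,"hand":50},
  {"x":0.04,"y":0,"z":1.1,"ax":0,"ay":0,"az":0,"hand":50},
])

```text
clock: 10.9
eef_pos: [615.4, 122.6, 88.5]
tcp_rot: [3.141, 0.002, 0.134]
contact_force: [-0.2, 0.4, 0.7]
opening: 0.584
grasp_force: 0.0
```

Request:
drive_tool([
  {"x":0,"y":0,"z":0,"ax":0,"ay":0,"az":0,"hand":15},
  {"x":0,"y":0,"z":0,"ax":0,"ay":0,"az":0,"hand":15},
  {"x":0,"y":0,"z":0,"ax":0,"ay":0,"az":0,"hand":15},
  {"x":0,"y":0,"z":0,"ax":0,"ay":0,"az":0,"hand":15},
  {"x":0,"y":0,"z":0,"ax":0,"ay":0,"az":0,"hand":15},
  {"x":0,"y":0,"z":0,"ax":0,"ay":0,"az":0,"hand":15},
], grip_force=35)

```text
clock: 11.5
eef_pos: [616.7, 122.8, 90.5]
tcp_rot: [-3.142, -0.001, 0.134]
contact_force: [1.2, -0.2, 3.5]
opening: 0.273
grasp_force: 37.9
```

Request:
drive_tool([
  {"x":0,"y":0,"z":-0.1,"ax":0,"ay":0,"az":0,"hand":15},
  {"x":0,"y":0,"z":-0.3,"ax":0,"ay":0,"az":0,"hand":15},
  {"x":0,"y":0,"z":-0.6,"ax":0,"ay":0,"az":0,"hand":15},
  {"x":0,"y":0,"z":-1,"ax":0,"ay":0,"az":0,"hand":15},
  {"x":0,"y":0,"z":-1.4,"ax":0,"ay":0,"az":0,"hand":15},
  {"x":0,"y":0,"z":-1.8,"ax":0,"ay":0,"az":0,"hand":15},
  {"x":0,"y":0,"z":-2.2,"ax":0,"ay":0,"az":0,"hand":15},
  {"x":0,"y":0,"z":-2.4,"ax":0,"ay":0,"az":0,"hand":15},
])

```text
clock: 12.3
eef_pos: [616.8, 122.8, 213.0]
tcp_rot: [-3.141, -0.003, 0.134]
contact_force: [0.5, 0.0, -0.7]
opening: 0.269
grasp_force: 37.4
```

```bash
python3 -c "
from h import *
s=monitor.sense(); print(s['opening'],s['grasp_force'])
im=imaging.grab_frame('scene')
for c in blobs(im,*MAG,60): print('scene',cv2.boundingRect(c))
goto(619,-222,208)"
```

```text
0.26908545628469366 37.42114841938019
scene (280, 201, 18, 43)
scene (184, 172, 18, 28)
move [-0.88  6.84  0.11]
```

Request:
drive_tool([
  {"x":-0.05,"y":0.4,"z":0,"ax":0,"ay":0,"az":0,"hand":15},
  {"x":-0.15,"y":1.2,"z":0,"ax":0,"ay":0,"az":0,"hand":15},
  {"x":-0.27,"y":2.1,"z":0,"ax":0,"ay":0,"az":0,"hand":15},
  {"x":-0.4,"y":3.1,"z":0,"ax":0,"ay":0,"az":0,"hand":15},
  {"x":-0.53,"y":4.1,"z":0,"ax":0,"ay":0,"az":0,"hand":15},
  {"x":-0.66,"y":5.1,"z":0,"ax":0,"ay":0,"az":0,"hand":15},
  {"x":-0.8,"y":6.1,"z":0,"ax":0,"ay":0,"az":0,"hand":15},
  {"x":-0.88,"y":6.7,"z":0,"ax":0,"ay":0,"az":0,"hand":15},
])

```text
clock: 13.15
eef_pos: [616.2, -218.4, 209.4]
tcp_rot: [3.141, 0.001, 0.132]
contact_force: [-0.1, -0.2, 0.0]
opening: 0.27
grasp_force: 37.4
```

Request:
drive_tool([
  {"x":0,"y":0.15,"z":0.4,"ax":0,"ay":0,"az":0,"hand":15},
  {"x":0,"y":0.15,"z":1,"ax":0,"ay":0,"az":0,"hand":15},
  {"x":0,"y":0.15,"z":1.7,"ax":0,"ay":0,"az":0,"hand":15},
  {"x":0,"y":0.15,"z":2.3,"ax":0,"ay":0,"az":0,"hand":15},
  {"x":0,"y":0.15,"z":2.7,"ax":0,"ay":0,"az":0,"hand":15},
  {"x":0,"y":0.15,"z":2.9,"ax":0,"ay":0,"az":0,"hand":15},
  {"x":0,"y":0.15,"z":3,"ax":0,"ay":0,"az":0,"hand":15},
  {"x":0,"y":0.15,"z":3,"ax":0,"ay":0,"az":0,"hand":15},
])

```text
clock: 13.95
eef_pos: [618.1, -222.6, 59.9]
tcp_rot: [-3.141, 0.0, 0.134]
contact_force: [-0.4, 0.5, -0.6]
opening: 0.27
grasp_force: 37.4
```

Request:
drive_tool([
  {"x":0,"y":0,"z":0.05,"ax":0,"ay":0,"az":0,"hand":15},
  {"x":0,"y":0,"z":0.1,"ax":0,"ay":0,"az":0,"hand":15},
  {"x":0,"y":0,"z":0.13,"ax":0,"ay":0,"az":0,"hand":15},
  {"x":0,"y":0,"z":0.16,"ax":0,"ay":0,"az":0,"hand":15},
  {"x":0,"y":0,"z":0.16,"ax":0,"ay":0,"az":0,"hand":15},
])

```text
clock: 14.45
eef_pos: [618.1, -222.6, 52.0]
tcp_rot: [-3.142, 0.0, 0.134]
contact_force: [-0.4, 1.0, -1.1]
opening: 0.274
grasp_force: 37.4
```

Request:
drive_tool([
  {"x":0,"y":0,"z":0.03,"ax":0,"ay":0,"az":0,"hand":15},
  {"x":0,"y":0,"z":0.05,"ax":0,"ay":0,"az":0,"hand":15},
  {"x":0,"y":0,"z":0.05,"ax":0,"ay":0,"az":0,"hand":15},
])

```text
clock: 14.75
eef_pos: [618.5, -222.8, 50.8]
tcp_rot: [3.141, -0.001, 0.134]
contact_force: [-4.5, 0.8, 10.3]
opening: 0.271
grasp_force: 38.9
```

Request:
drive_tool([
  {"x":0,"y":0,"z":-0.02,"ax":0,"ay":0,"az":0,"hand":50},
  {"x":0,"y":0,"z":-0.02,"ax":0,"ay":0,"az":0,"hand":50},
  {"x":0,"y":0,"z":-0.02,"ax":0,"ay":0,"az":0,"hand":50},
  {"x":0,"y":0,"z":-0.02,"ax":0,"ay":0,"az":0,"hand":50},
  {"x":0,"y":0,"z":-0.4,"ax":0,"ay":0,"az":0,"hand":50},
  {"x":0,"y":0,"z":-1.1,"ax":0,"ay":0,"az":0,"hand":50},
  {"x":0,"y":0,"z":-2,"ax":0,"ay":0,"az":0,"hand":50},
  {"x":0,"y":0,"z":-2.8,"ax":0,"ay":0,"az":0,"hand":50},
])

```text
clock: 15.55
eef_pos: [618.1, -222.6, 191.0]
tcp_rot: [-3.142, 0.0, 0.134]
contact_force: [1.4, -0.3, -0.0]
opening: 0.586
grasp_force: 0.0
```

```bash
python3 -c "
from h import *
look('w7',[90,10]); goto(410,-310,190)"
```

```text
[334. 337.] [72.3 23.8]
 z 90 c [ 475.  -295.6] size [90.2 23.9] yaw 0.308
 z 10 c [ 407.4 -320.9] size [117.3  31. ] yaw 0.308
[282. 188.] [76. 28.]
 z 90 c [ 622.5 -222.7] size [67.6 23.9] yaw 0.141
 z 10 c [ 599.4 -226. ] size [88.  31.1] yaw 0.141
tcp [ 621.5 -223.8  198.5] [ 3.137 -0.008  0.134] F [ 2.2 -0.6  4.7]
move [-4.42  1.14  0.14]
```

The spent cartridge stands in the bin. On to the fresh one.

Request:
drive_tool([
  {"x":-0.4,"y":0.2,"z":0,"ax":0,"ay":0,"az":0.4,"hand":50},
  {"x":-1.1,"y":0.5,"z":0,"ax":0,"ay":0,"az":1,"hand":50},
  {"x":-1.8,"y":0.8,"z":0,"ax":0,"ay":0,"az":1.6,"hand":50},
  {"x":-2.5,"y":1,"z":0,"ax":0,"ay":0,"az":2.2,"hand":50},
  {"x":-3.1,"y":1.2,"z":0,"ax":0,"ay":0,"az":2.5,"hand":50},
  {"x":-3.5,"y":1.29,"z":0,"ax":0,"ay":0,"az":2.5,"hand":50},
  {"x":-3.6,"y":1.29,"z":0,"ax":0,"ay":0,"az":2.5,"hand":50},
  {"x":-3.6,"y":1.29,"z":0,"ax":0,"ay":0,"az":2.5,"hand":50},
])

```text
clock: 16.4
eef_pos: [447.9, -310.5, 189.3]
tcp_rot: [-3.141, 0.0, -0.129]
contact_force: [-0.1, -0.1, -0.2]
opening: 0.591
grasp_force: 0.0
```

```bash
python3 -c "
from h import *
look('w8',[89])"
```

```text
[289. 197.] [28. 61.]
 z 89 c [ 443.4 -315.9] size [24.6 55. ] yaw -0.108
[138.  10.] [31.2 31.1]
 z 89 c [ 599.2 -225.5] size [19.1 22.9] yaw -1.449
tcp [ 448.7 -310.4  189.4] [-3.141 -0.    -0.128] F [-0.4 -0.1  0.1]
```

Request:
drive_tool([
  {"x":-0.09,"y":0.12,"z":0.5,"ax":0,"ay":0,"az":-0.2,"hand":50},
  {"x":-0.09,"y":0.12,"z":1.2,"ax":0,"ay":0,"az":-0.2,"hand":50},
  {"x":-0.09,"y":0.12,"z":1.8,"ax":0,"ay":0,"az":-0.2,"hand":50},
  {"x":-0.09,"y":0.12,"z":2.3,"ax":0,"ay":0,"az":-0.2,"hand":50},
  {"x":-0.09,"y":0.12,"z":2.6,"ax":0,"ay":0,"az":-0.2,"hand":50},
  {"x":-0.09,"y":0.12,"z":2.75,"ax":0,"ay":0,"az":-0.2,"hand":50},
  {"x":-0.09,"y":0.12,"z":2.75,"ax":0,"ay":0,"az":-0.2,"hand":50},
])

```text
clock: 17.15
eef_pos: [443.5, -315.2, 51.0]
tcp_rot: [-3.141, 0.001, -0.106]
contact_force: [0.1, -0.3, -0.1]
opening: 0.589
grasp_force: 0.0
```

Request:
drive_tool([
  {"x":0,"y":0,"z":0,"ax":0,"ay":0,"az":0,"hand":15},
  {"x":0,"y":0,"z":0,"ax":0,"ay":0,"az":0,"hand":15},
  {"x":0,"y":0,"z":0,"ax":0,"ay":0,"az":0,"hand":15},
  {"x":0,"y":0,"z":0,"ax":0,"ay":0,"az":0,"hand":15},
  {"x":0,"y":0,"z":0,"ax":0,"ay":0,"az":0,"hand":15},
  {"x":0,"y":0,"z":0,"ax":0,"ay":0,"az":0,"hand":15},
], grip_force=35)

```text
clock: 17.75
eef_pos: [444.1, -316.5, 53.0]
tcp_rot: [3.141, -0.002, -0.107]
contact_force: [1.7, -0.4, 7.2]
opening: 0.272
grasp_force: 34.8
```

Request:
drive_tool([
  {"x":0,"y":0,"z":-0.2,"ax":0,"ay":0,"az":0,"hand":15},
  {"x":0,"y":0,"z":-0.7,"ax":0,"ay":0,"az":0,"hand":15},
  {"x":0,"y":0,"z":-1.4,"ax":0,"ay":0,"az":0,"hand":15},
  {"x":0,"y":0,"z":-2.2,"ax":0,"ay":0,"az":0,"hand":15},
  {"x":0.1,"y":-0.4,"z":-2.9,"ax":0,"ay":0,"az":-0.1,"hand":15},
  {"x":0.3,"y":-1,"z":-3.1,"ax":0,"ay":0,"az":-0.3,"hand":15},
  {"x":0.5,"y":-1.8,"z":-3.2,"ax":0,"ay":0,"az":-0.6,"hand":15},
  {"x":0.75,"y":-2.7,"z":-3.2,"ax":0,"ay":0,"az":-1,"hand":15},
])

```text
clock: 18.55
eef_pos: [495.2, -185.1, 213.7]
tcp_rot: [3.141, -0.002, -0.003]
contact_force: [0.2, 0.7, -0.9]
opening: 0.273
grasp_force: 34.4
```

```bash
python3 -c "
from h import *
s=monitor.sense();print(s['opening'],s['grasp_force'],s['tcp_rot']); goto(616,122.7,205)"
```

```text
0.27281653133284517 34.353269934654236 [ 3.14060515e+00 -1.82439314e-03 -2.85300464e-03]
move [ 2.4  -6.16  0.17]
```

Request:
drive_tool([
  {"x":0.4,"y":-0.9,"z":0,"ax":0,"ay":0,"az":-0.3,"hand":15},
  {"x":0.75,"y":-1.8,"z":0,"ax":0,"ay":0,"az":-0.6,"hand":15},
  {"x":1.1,"y":-2.7,"z":0,"ax":0,"ay":0,"az":-0.9,"hand":15},
  {"x":1.45,"y":-3.6,"z":0,"ax":0,"ay":0,"az":-1.1,"hand":15},
  {"x":1.8,"y":-4.5,"z":0,"ax":0,"ay":0,"az":-1.3,"hand":15},
  {"x":2.1,"y":-5.2,"z":0,"ax":0,"ay":0,"az":-1.3,"hand":15},
  {"x":2.3,"y":-5.8,"z":0,"ax":0,"ay":0,"az":-1.3,"hand":15},
  {"x":2.35,"y":-6,"z":0,"ax":0,"ay":0,"az":-1.3,"hand":15},
])

```text
clock: 19.35
eef_pos: [613.5, 116.8, 212.3]
tcp_rot: [-3.141, -0.0, 0.136]
contact_force: [0.3, 0.3, -1.1]
opening: 0.271
grasp_force: 34.4
```

Request:
drive_tool([
  {"x":0,"y":0,"z":0,"ax":0,"ay":0,"az":0,"hand":15},
  {"x":0,"y":0,"z":0,"ax":0,"ay":0,"az":0,"hand":15},
])

```text
clock: 19.55
eef_pos: [612.5, 113.1, 212.0]
tcp_rot: [3.141, 0.001, 0.134]
contact_force: [0.7, -0.4, -1.1]
opening: 0.265
grasp_force: 34.4
```

```bash
python3 -c "
from h import *
s=monitor.sense();z=s['eef_pos'][2]; print(s['tcp_rot']); ci,im=look('w9',[z+39]); goto(616,122.7,150)"
```

```text
[3.14098591e+00 8.26977509e-04 1.33686667e-01]
[554. 205.] [46. 11.]
 z 251.0072290518933 c [664.9   7.4] size [20.7  4.4] yaw 0.397
[282. 258.] [152.  54.]
 z 251.0072290518933 c [623.7 114.5] size [74.  23.4] yaw 0.108
tcp [612.5 112.7 212. ] [3.141e+00 1.000e-03 1.330e-01] F [-0.2 -0.2 -1. ]
move [ 0.1  -0.19  1.24]
```

Request:
drive_tool([
  {"x":0.05,"y":-0.1,"z":0.3,"ax":0,"ay":0,"az":0,"hand":15},
  {"x":0.1,"y":-0.19,"z":0.7,"ax":0,"ay":0,"az":0,"hand":15},
  {"x":0.1,"y":-0.19,"z":1,"ax":0,"ay":0,"az":0,"hand":15},
  {"x":0.1,"y":-0.19,"z":1.15,"ax":0,"ay":0,"az":0,"hand":15},
  {"x":0.1,"y":-0.19,"z":1.15,"ax":0,"ay":0,"az":0,"hand":15},
  {"x":0.1,"y":-0.19,"z":1.15,"ax":0,"ay":0,"az":0,"hand":15},
])

```text
clock: 20.2
eef_pos: [617.0, 123.8, 154.6]
tcp_rot: [3.142, -0.0, 0.133]
contact_force: [0.6, 0.6, 0.3]
opening: 0.27
grasp_force: 34.4
```

```bash
python3 -c "
from h import *
goto(616,122.7,150)
w=imaging.grab_frame('wrist')[130:330,180:380]; s=imaging.grab_frame('scene')[190:290,250:330]
v=np.hstack([cv2.resize(w,(440,440),interpolation=cv2.INTER_CUBIC),cv2.resize(s,(352,440),interpolation=cv2.INTER_CUBIC)])
v=np.clip(v.astype(float)*1.6,0,255).astype(np.uint8)
cv2.imwrite('pics/c10.png',v[:,:,::-1])"
```

```text
move [-0.02  0.02  0.09]
```

View pics/c10.png

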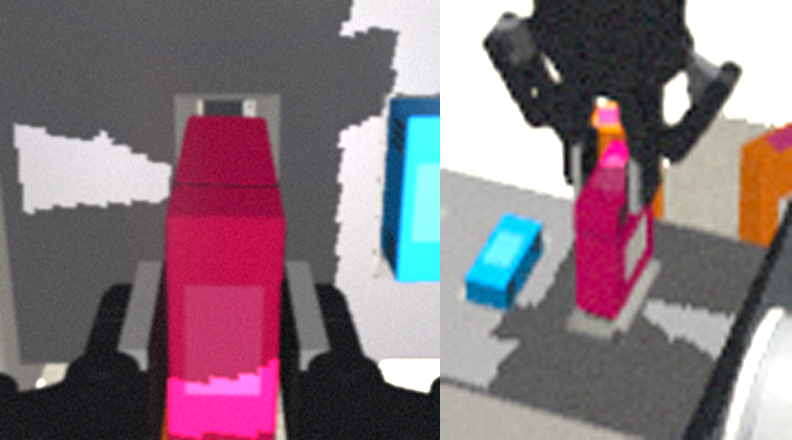

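The view shows the cartridge bottom edge (cols 188–267) centred in the mouth (175–280) with a gap in x close to that expected. Insert.

Request:
drive_tool([
  {"x":-0.01,"y":0.02,"z":0.05,"ax":0,"ay":0,"az":0,"hand":15},
  {"x":-0.01,"y":0.02,"z":0.1,"ax":0,"ay":0,"az":0,"hand":15},
  {"x":-0.01,"y":0.02,"z":0.15,"ax":0,"ay":0,"az":0,"hand":15},
  {"x":-0.01,"y":0.02,"z":0.2,"ax":0,"ay":0,"az":0,"hand":15},
  {"x":-0.01,"y":0.02,"z":0.25,"ax":0,"ay":0,"az":0,"hand":15},
  {"x":-0.01,"y":0.02,"z":0.3,"ax":0,"ay":0,"az":0,"hand":15},
  {"x":-0.01,"y":0.02,"z":0.3,"ax":0,"ay":0,"az":0,"hand":15},
])

```text
clock: 21.0
eef_pos: [616.2, 123.0, 139.0]
tcp_rot: [3.142, 0.001, 0.134]
contact_force: [-0.8, -0.3, -1.3]
opening: 0.27
grasp_force: 34.4
```

Request:
drive_tool([
  {"x":0,"y":0,"z":0.1,"ax":0,"ay":0,"az":0,"hand":15},
  {"x":0,"y":0,"z":0.2,"ax":0,"ay":0,"az":0,"hand":15},
  {"x":0,"y":0,"z":0.3,"ax":0,"ay":0,"az":0,"hand":15},
  {"x":0,"y":0,"z":0.4,"ax":0,"ay":0,"az":0,"hand":15},
  {"x":0,"y":0,"z":0.5,"ax":0,"ay":0,"az":0,"hand":15},
  {"x":0,"y":0,"z":0.6,"ax":0,"ay":0,"az":0,"hand":15},
  {"x":0,"y":0,"z":0.7,"ax":0,"ay":0,"az":0,"hand":15},
  {"x":0,"y":0,"z":0.75,"ax":0,"ay":0,"az":0,"hand":15},
])

```text
clock: 21.8
eef_pos: [616.2, 123.0, 101.3]
tcp_rot: [3.142, 0.001, 0.134]
contact_force: [0.0, 1.0, -0.9]
opening: 0.267
grasp_force: 34.4
```

Request:
drive_tool([
  {"x":0,"y":0,"z":0.03,"ax":0,"ay":0,"az":0,"hand":15},
  {"x":0,"y":0,"z":0.06,"ax":0,"ay":0,"az":0,"hand":15},
  {"x":0,"y":0,"z":0.08,"ax":0,"ay":0,"az":0,"hand":15},
  {"x":0,"y":0,"z":0.08,"ax":0,"ay":0,"az":0,"hand":15},
])

```text
clock: 22.2
eef_pos: [616.5, 123.1, 98.0]
tcp_rot: [-3.142, -0.0, 0.134]
contact_force: [-0.1, -0.1, -0.6]
opening: 0.268
grasp_force: 34.4
```

Request:
drive_tool([
  {"x":0,"y":0,"z":0.03,"ax":0,"ay":0,"az":0,"hand":15},
  {"x":0,"y":0,"z":0.06,"ax":0,"ay":0,"az":0,"hand":15},
  {"x":0,"y":0,"z":0.06,"ax":0,"ay":0,"az":0,"hand":50},
  {"x":0,"y":0,"z":0.06,"ax":0,"ay":0,"az":0,"hand":50},
  {"x":0,"y":0,"z":0.06,"ax":0,"ay":0,"az":0,"hand":50},
  {"x":0,"y":0,"z":0.06,"ax":0,"ay":0,"az":0,"hand":50},
  {"x":0,"y":0,"z":-0.4,"ax":0,"ay":0,"az":0,"hand":50},
  {"x":0,"y":0,"z":-1,"ax":0,"ay":0,"az":0,"hand":50},
])

```text
clock: 23.0
eef_pos: [615.2, 122.8, 147.1]
tcp_rot: [3.141, 0.003, 0.134]
contact_force: [0.8, -0.0, -0.2]
opening: 0.584
grasp_force: 0.0
```

Request:
drive_tool([
  {"x":-0.02,"y":0,"z":0,"ax":0,"ay":0,"az":0,"hand":0},
  {"x":-0.02,"y":0,"z":0,"ax":0,"ay":0,"az":0,"hand":0},
  {"x":-0.02,"y":0,"z":0,"ax":0,"ay":0,"az":0,"hand":0},
  {"x":-0.02,"y":0,"z":0,"ax":0,"ay":0,"az":0,"hand":0},
  {"x":-0.02,"y":0,"z":0,"ax":0,"ay":0,"az":0,"hand":0},
  {"x":-0.02,"y":0,"z":0,"ax":0,"ay":0,"az":0,"hand":0},
])

```text
clock: 23.6
eef_pos: [615.2, 122.9, 147.4]
tcp_rot: [3.142, 0.001, 0.134]
contact_force: [-0.9, -0.6, -1.0]
opening: 0.0
grasp_force: 0.0
```

```bash
python3 -c "
from h import *
look('w11',[130])
for c in blobs(imaging.grab_frame('scene'),*MAG,60): print('scene',cv2.boundingRect(c))
goto(615.5,122.7,113)"
```

```text
[283. 216.] [83. 40.]
 z 130 c [625.9 123.5] size [53.9 23.8] yaw 0.116
tcp [615.3 122.9 147.6] [3.142e+00 1.000e-03 1.340e-01] F [-0.6  0.4  0.3]
scene (281, 240, 17, 28)
scene (171, 211, 21, 34)
move [0.   0.   0.69]
```

Request:
drive_tool([
  {"x":0,"y":0,"z":0.3,"ax":0,"ay":0,"az":0,"hand":0},
  {"x":0,"y":0,"z":0.6,"ax":0,"ay":0,"az":0,"hand":0},
  {"x":0,"y":0,"z":0.7,"ax":0,"ay":0,"az":0,"hand":0},
  {"x":0,"y":0,"z":0.74,"ax":0,"ay":0,"az":0,"hand":0},
  {"x":0,"y":0,"z":0.78,"ax":0,"ay":0,"az":0,"hand":0},
  {"x":0,"y":0,"z":0.82,"ax":0,"ay":0,"az":0,"hand":0},
  {"x":0,"y":0,"z":0.86,"ax":0,"ay":0,"az":0,"hand":0},
  {"x":0,"y":0,"z":0.86,"ax":0,"ay":0,"az":0,"hand":0},
])

```text
clock: 24.5
eef_pos: [615.8, 123.0, 105.3]
tcp_rot: [-3.142, -0.001, 0.134]
contact_force: [-1.0, -0.1, 3.0]
opening: 0.002
grasp_force: 1.6
```

Request:
drive_tool([
  {"x":0,"y":0,"z":0.04,"ax":0,"ay":0,"az":0,"hand":0},
  {"x":0,"y":0,"z":0.08,"ax":0,"ay":0,"az":0,"hand":0},
  {"x":0,"y":0,"z":0.12,"ax":0,"ay":0,"az":0,"hand":0},
  {"x":0,"y":0,"z":0.16,"ax":0,"ay":0,"az":0,"hand":0},
  {"x":0,"y":0,"z":0.2,"ax":0,"ay":0,"az":0,"hand":0},
  {"x":0,"y":0,"z":0.24,"ax":0,"ay":0,"az":0,"hand":0},
  {"x":0,"y":0,"z":0.24,"ax":0,"ay":0,"az":0,"hand":0},
])

```text
clock: 25.2
eef_pos: [615.8, 123.0, 93.2]
tcp_rot: [-3.142, -0.001, 0.134]
contact_force: [-0.6, -0.5, 5.5]
opening: -0.002
grasp_force: 2.8
```

Now to about 84, then small steps.

Request:
drive_tool([
  {"x":0,"y":0,"z":0.03,"ax":0,"ay":0,"az":0,"hand":0},
  {"x":0,"y":0,"z":0.06,"ax":0,"ay":0,"az":0,"hand":0},
  {"x":0,"y":0,"z":0.09,"ax":0,"ay":0,"az":0,"hand":0},
  {"x":0,"y":0,"z":0.12,"ax":0,"ay":0,"az":0,"hand":0},
  {"x":0,"y":0,"z":0.15,"ax":0,"ay":0,"az":0,"hand":0},
  {"x":0,"y":0,"z":0.18,"ax":0,"ay":0,"az":0,"hand":0},
  {"x":0,"y":0,"z":0.18,"ax":0,"ay":0,"az":0,"hand":0},
])

```text
clock: 25.9
eef_pos: [615.9, 123.0, 84.3]
tcp_rot: [-3.142, -0.001, 0.134]
contact_force: [-0.6, -0.2, 6.1]
opening: 0.0
grasp_force: 3.7
```

Request:
drive_tool([
  {"x":0,"y":0,"z":0.015,"ax":0,"ay":0,"az":0,"hand":0},
  {"x":0,"y":0,"z":0.03,"ax":0,"ay":0,"az":0,"hand":0},
  {"x":0,"y":0,"z":0.03,"ax":0,"ay":0,"az":0,"hand":0},
])

```text
clock: 26.2
eef_pos: [615.9, 123.0, 83.0]
tcp_rot: [-3.142, -0.001, 0.134]
contact_force: [-1.0, -0.4, 8.5]
opening: -0.0
grasp_force: 3.7
```

Request:
drive_tool([
  {"x":0,"y":0,"z":0.015,"ax":0,"ay":0,"az":0,"hand":0},
  {"x":0,"y":0,"z":0.03,"ax":0,"ay":0,"az":0,"hand":0},
  {"x":0,"y":0,"z":0.03,"ax":0,"ay":0,"az":0,"hand":0},
])

```text
clock: 26.5
eef_pos: [616.2, 123.1, 82.1]
tcp_rot: [-3.141, -0.002, 0.134]
contact_force: [-2.4, -0.6, 12.9]
opening: 0.002
grasp_force: 6.0
```

Request:
drive_tool([
  {"x":0,"y":0,"z":0.01,"ax":0,"ay":0,"az":0,"hand":0},
  {"x":0,"y":0,"z":0.01,"ax":0,"ay":0,"az":0,"hand":0},
])

```text
clock: 26.7
eef_pos: [616.3, 123.1, 82.0]
tcp_rot: [-3.141, -0.002, 0.134]
contact_force: [-3.8, -0.0, 15.7]
opening: 0.001
grasp_force: 7.8
```

Stop felt at 16 N. Let go.

Request:
drive_tool([
  {"x":0,"y":0,"z":-0.05,"ax":0,"ay":0,"az":0,"hand":0},
  {"x":-0.01,"y":0,"z":-0.2,"ax":0,"ay":0,"az":0,"hand":0},
  {"x":-0.02,"y":0,"z":-0.5,"ax":0,"ay":0,"az":0,"hand":0},
  {"x":-0.02,"y":0,"z":-1,"ax":0,"ay":0,"az":0,"hand":0},
  {"x":-0.02,"y":0,"z":-1.8,"ax":0,"ay":0,"az":0,"hand":0},
  {"x":-0.02,"y":0,"z":-2.6,"ax":0,"ay":0,"az":0,"hand":0},
  {"x":-0.02,"y":0,"z":-3,"ax":0,"ay":0,"az":0,"hand":0},
  {"x":-0.02,"y":0,"z":-3,"ax":0,"ay":0,"az":0,"hand":0},
])

```text
clock: 27.5
eef_pos: [616.2, 123.2, 234.8]
tcp_rot: [-3.141, -0.006, 0.134]
contact_force: [0.4, 0.4, 0.1]
opening: 0.002
grasp_force: 0.0
```

```bash
python3 -c "
from h import *
look('w12',[112])
a=cv2.imread('pics/scene0.png')[:,:,::-1]; b=imaging.grab_frame('scene')
for c in blobs(b,*MAG,30): print('scene',cv2.boundingRect(c))
d=(cv2.absdiff(a,b).max(2)>60).astype(np.uint8)
for c in cv2.findContours(d,0,1)[0]:
  if cv2.contourArea(c)>15: print('diff',cv2.boundingRect(c))"
```

```text
[550. 206.] [49. 18.]
 z 112 c [ 631.3 -129.6] size [51.9 16.6] yaw 0.391
[282. 186.] [62. 26.]
 z 112 c [617.6 122.6] size [59.3 24.3] yaw 0.122
tcp [615.1 122.9 232.4] [-3.141e+00 -3.000e-03  1.340e-01] F [ 0.5 -0.  -0.4]
scene (281, 245, 17, 23)
scene (171, 211, 21, 34)
diff (260, 314, 38, 24)
diff (287, 243, 12, 7)
diff (171, 211, 21, 35)
diff (364, 158, 13, 13)
diff (324, 112, 30, 13)
diff (157, 105, 244, 140)
diff (318, 99, 6, 22)
diff (322, 88, 36, 25)
diff (181, 69, 6, 11)
diff (371, 48, 41, 47)
diff (354, 47, 12, 35)
diff (148, 31, 33, 47)
diff (395, 20, 22, 12)
diff (335, 16, 15, 32)
diff (374, 7, 42, 49)
diff (400, 0, 11, 16)
diff (377, 0, 18, 10)
diff (339, 0, 8, 15)
diff (244, 0, 87, 79)
diff (144, 0, 30, 28)
```

Scene box is back to the held height (245, 17x23), and the spent cartridge is in the bin. Hand in.

```bash
python3 -c "
from rig import r
print(r.sign_off())"
```

```text
the job is handed in; nothing more can be done
None
```

The job is handed in at about 27.5 s of robot time: the spent magenta cartridge stands in the blue returns bin, and the new one is pressed to its stop and held down in the bay by the print unit. The hardest reading on a cartridge was about 17 N, and the last camera check showed the new one at held height; no verdict came back.

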